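# Put the reagent bottles back in their own cups and lock the carrier

## Robot

A 6-joint arm with a two-finger parallel gripper is mounted at the origin on the work surface; the furniture and walls round the work are solid. World frame = base frame: x ahead of the robot, y to its left, z up, the work surface at z = 0. Lengths are in m, angles in rad, forces in N, time in s.
With the tool pointing down it reaches from about 0.35 to 0.775 m from the base axis. Payload 7.3 kg.
Tool frame: the origin (TCP) lies between the finger pads; the fingertips stand 19 mm ahead of it and the grasp point (between the pads) is the TCP (manip.nose_length is the distance from the TCP to the fingertips, in m); z points along the fingers, y is the line along which they close (so a half turn about z gives the same grasp; the last joint's range is limited). The gripper opens to 92 mm and grips with 3 to 60 N. Pads are 19 mm wide; open, the fingers measure 130 mm over their backs; the gripper's body (75 mm by 190 mm) begins 47 mm behind the grasp point.
Start: joints at [-1.409, 0.342, 1.524, -0, 1.275, -0.146], TCP at [0.159, -0.5, 0.246] pointing down, gripper open.
Joint ranges: [-2.53, 2.53], [-0.77, 2.02], [0.04, 2.7], [-1, 4.14], [0.28, 2.66], [-3.11, 3.11]. Speed limits (rad/s): [2.57, 2.57, 3.14, 3.14, 3.14, 3.14].

## Interface

Orientations are given as a unit quaternion [w, x, y, z].
In Python, from cell import manip gives the robot as it stands. The module is installed in compiled form; this text tells all that it offers.
- The arm moves only by the tool carry_out, never from a script. Its argument "rows" is a list of rows, each a list of 3 entries, a list of its own where there are three numbers: the shift along the tool's x, y, z as a fraction of full scale, then the turn about the tool's z as a fraction of full scale, then the finger opening in mm, from 0 to 91.8. In form: [[[x, y, z], twist, fingers], ...]. A call has 1 to 5 rows; each row is the pose to reach, as a shift and turn from the pose commanded when the call began, along the tool's axes at that moment; what a row does not reach only later rows make up. Full scale, the value 1, is 0.3 m for a shift and pi/2 rad for a turn. A row lasts 1/10 s, in which the tool goes at most 50 mm and 8.59 degrees, less where a joint would pass 70% of its speed; a pose out of reach is approached as far as the arm can. A call with a number of a shift or a turn outside -1 to 1 is refused whole. A call with a gripper value outside its range is refused whole. The fingers move at their own pace and stop on an object; "newtons" is the grip in N (left out, the last holds). Time passes only in rows, so rows that repeat a pose let the fingers close. It gives the time, the measured TCP pose, the force, the opening and the grip force at its end, in the units of the state.
- manip.get_state(): the state, without advancing time (a new reading comes with each control period).
- manip.read_camera(name): name is "scene" or "top" or "wrist"; returns (picture, depth): 420x560x3 uint8, red, green, blue; 420x560 float32, m along the optical axis (not along the pixel's ray), 0 where there is no reading.
- manip.get_calibration(name): a dict with "vertical_fov" (degrees; the focal length in pixels is half the picture's height over the tangent of half this angle, whatever the lens; pixels are square), "cx", "cy" (the principal point, pixels), "origin" and "attitude" of the camera in the world. Camera axes: x right, y up, looking along -z (the intrinsics and any distortion apply to the point x, -y, -z); pixel columns grow to the right and rows downward; lengths in m; the calibration is good to about 2 mm. A picture is of the moment at which its call begins: read the wrist's pose just before it. get_calibration takes no time and is no camera call; for the wrist camera it gives the pose at the moment of the call.
- manip.job_done(): hands the job in; it is judged then, once.
The state is a dict: "t": time; "joint_positions": joint angles; "qd": joint speeds; "joint_torque": joint torques, N m; "position": TCP position; "orientation": TCP orientation; "wrist_force": force on the tool from outside, world axes, zero at the start; "torque": the same for the moment, N m; "grip_width": finger opening in m; "grip_force": force on a finger pad.
Only numpy, scipy, OpenCV 4.12 (cv2) and the standard library are available. Lean on these libraries where they do the work, as an engineer would, in place of code of your own. Each camera call takes 0.05 s, during which the arm holds its last target. There are 200 camera calls.

## Task

The three bottles in the white carrier are each standing in the wrong cup. Lift the retaining bar out of its brackets and lay it on the worktop, move the bottles, using a free spot on the worktop on the way, so that each stands upright and centred in the cup of the colour of its cap, then lay the bar back squarely and centred in both brackets. Do not tip a bottle over or disturb the timer and the orange tube block.

Things in the scene. Friction and masses are not known exactly. Their poses are not given: they have to be found in the camera images.
- carrier: White fixed carrier, base 90 x 330 x 8 mm, long along own y; +x away from robot. Cups at own y -85, 0, 85 mm. End posts (70 x 12 mm) at y -150 and 150, each topped by an open bracket: notch floor 114 mm up, 25 mm wide, cheeks sloping out to about 48 mm at 138 mm up. Origin: under its centre, on the worktop. Worktop in front (own x -175 to -50, y -175 to 175 mm) is clear.
- bar: Steel-grey retaining bar 14 x 14 x 340 mm along own y, black ends, at the start lying in both brackets 7 mm above the tallest cap; 0.1 to 0.2 kg. Black finger grip standing up in its middle: 16 (x) by 44 mm (y), 14 to 44 mm above the underside. Origin: centre of the underside, z up. Home: in both brackets, origin 114 mm above the carrier's origin.
- bottle_red: White reagent bottle with RED cap, with a blue band on its label: body 47 mm diameter, 95 mm high, cap 32 mm diameter over the top 20 mm, about 0.12 kg. Origin: centre of its underside; z up. Home: the red cup.
- bottle_grey: Brown glass dropper bottle with GREY cap: body 38 mm diameter, 78 mm high, cap 25 mm diameter over the top 20 mm, about 0.08 kg. Origin: centre of its underside; z up. Home: the grey cup.
- bottle_blue: White jar-like bottle with wide BLUE cap and plain label: body 42 mm diameter, 84 mm high, cap 38 mm diameter over the top 16 mm, about 0.09 kg. Origin: centre of its underside; z up. Home: the blue cup.
- cup_red: Red round cup fixed on the carrier: 73 mm across outside, about 67 mm inside, rim 14 mm high, floor 4 mm thick. Origin: centre of its underside, 8 mm above the worktop; a bottle stands with its underside 4 mm above this origin. Home of the red-capped bottle. Which of the three places it has varies.
- cup_grey: Grey round cup fixed on the carrier: 73 mm across outside, about 67 mm inside, rim 14 mm high, floor 4 mm thick. Origin: centre of its underside, 8 mm above the worktop; a bottle stands with its underside 4 mm above this origin. Home of the grey-capped brown bottle. Which of the three places it has varies.
- cup_blue: Blue round cup fixed on the carrier: 73 mm across outside, about 67 mm inside, rim 14 mm high, floor 4 mm thick. Origin: centre of its underside, 8 mm above the worktop; a bottle stands with its underside 4 mm above this origin. Home of the blue-capped bottle. Which of the three places it has varies.
- timer: Bystander: small white timer, 66 x 62 x 18 mm, lying on the worktop at the right of the carrier. Not to be disturbed.
- tube_block: Bystander: orange block with small tubes, 56 x 128 x 35 mm, lying behind the carrier. Not to be disturbed.

How it is judged:
On the way, in this order (a step that is already met when the one before it is completed fails the run):
1. the retaining bar is out of its brackets and laid on the worktop (height (world z) of bar below 0.03 m and contact force between bar and the fingers below 0.2 N and linear speed of bar below 0.02 m/s and angular speed of bar below 0.2 rad/s), for 0.2 s.
2. every bottle stands released and upright in the cup of its cap's colour (horizontal distance between bottle_red and cup_red below 0.012 m and z of bottle_red in the frame of cup_red between -0.002 and 0.01 m and angle between each of bottle_red, bottle_grey, bottle_blue's own z axis and vertical below 0.12 rad and contact force between each of bottle_red, bottle_grey, bottle_blue and the fingers below 0.2 N and linear speed of each of bottle_red, bottle_grey, bottle_blue below 0.02 m/s and angular speed of each of bottle_red, bottle_grey, bottle_blue below 0.2 rad/s and horizontal distance between bottle_grey and cup_grey below 0.012 m and z of bottle_grey in the frame of cup_grey between -0.002 and 0.01 m and horizontal distance between bottle_blue and cup_blue below 0.012 m and z of bottle_blue in the frame of cup_blue between -0.002 and 0.01 m), for 0.2 s.
At the end, for the whole second after the job is handed in: Each bottle stands in the cup of its cap's colour: within 12 mm of its centre, on its floor, upright within 0.12 rad; the bar lies in both brackets, within 12 mm of centred both ways, underside 110 to 120 mm up, along the carrier within 0.08 rad; all released and at rest (all of step 2 and x of bar in the frame of carrier between -0.012 and 0.012 m and y of bar in the frame of carrier between -0.012 and 0.012 m and z of bar in the frame of carrier between 0.11 and 0.12 m and angle between bar's own z axis and vertical below 0.12 rad and angle between the y axis of bar and the y axis of carrier, either way round below 0.08 rad and contact force between bar and the fingers below 0.2 N and linear speed of bar below 0.02 m/s and angular speed of bar below 0.2 rad/s); the robot touches nothing.
It fails at once if a bottle is tipped over (angle between any of bottle_red, bottle_grey, bottle_blue's own z axis and vertical above 0.7 rad).
It fails at once if the timer or the tube block is moved by more than 20 mm (distance of any of timer, tube_block from where it was at the start of the episode above 0.02 m).
It also fails if it takes over 120 s, if anything falls off the work surface, if the arm or the gripper's body presses on something with over 40 N, if the wrist force passes 120 N, or if a joint passes its speed limit or range.

## Working session

There is one attempt and no reset: what is moved stays moved. The work goes in short steps, Python scripts to look and compute and a tool call to move; the robot and the scene stay as the last step left them, time stands still between calls to the robot, and variables do not carry over. Pictures are saved under pics/ and viewed, at most 14 in all, crops included, and the job is handed in when it is done.

Besides the shell and the picture viewer there is one more tool, called after ">>>" as a command line: name --argument value ..., lists and objects as JSON in quotes. carry_out: Moves the arm, as the interface text tells. Its arguments: {"type":"object","properties":{"rows":{"type":"array"},"newtons":{"type":"number"}},"required":["rows"]}

```bash
mkdir -p pics; cat > h.py <<'E'
from cell import manip
import numpy as np, cv2
from scipy.spatial.transform import Rotation as R
def cal(n):
    c=manip.get_calibration(n); f=210/np.tan(np.radians(c["vertical_fov"])/2)
    return c,f
def rot(a):
    a=np.array(a); 
    return a if a.shape==(3,3) else R.from_quat(a,scalar_first=True).as_matrix()
def cloud(n,d):
    c,f=cal(n); v,u=np.mgrid[:420,:560]
    P=np.stack([(u-c["cx"])/f*d,-(v-c["cy"])/f*d,-d],-1)
    return P@rot(c["attitude"]).T+np.array(c["origin"])
def onplane(n,u,v,z):
    c,f=cal(n); r=rot(c["attitude"])@np.array([(u-c["cx"])/f,-(v-c["cy"])/f,-1]); o=np.array(c["origin"])
    return o+r*(z-o[2])/r[2]
def grab(n,fn):
    p,d=manip.read_camera(n); cv2.imwrite(f"pics/{fn}.png",p[...,::-1]); np.save(f"{fn}.npy",d); return p,d
def st():
    s=manip.get_state(); print(s["t"],np.round(s["position"],4),np.round(s["orientation"],4),np.round(s["wrist_force"],2),s["grip_width"],s["grip_force"])
E
python3 - <<'E'
from h import *
for n in("top","scene"):
    print(manip.get_calibration(n)); grab(n,n+"0")
st(); print(rot(manip.get_state()["orientation"]).round(3))
E
```

```text
{'vertical_fov': 48.33899901450797, 'cx': 281.3315284099553, 'cy': 213.36385487774996, 'origin': array([ 0.53974656, -0.13637487,  0.95607513]), 'attitude': array([ 0.71416129,  0.05961242, -0.05964669, -0.69488293])}
{'vertical_fov': 43.68821140536105, 'cx': 277.60379358661135, 'cy': 208.93413057977415, 'origin': array([ 0.21106048, -0.64786901,  0.70317275]), 'attitude': array([ 0.84452551,  0.38767994, -0.14663877, -0.33908405])}
0.1 [ 0.159  -0.5     0.2451] [-7.000e-04  9.882e-01  1.533e-01 -0.000e+00] [-0.68  0.25 -0.64] 0.09173203343305217 0.0
[[ 0.953  0.303 -0.   ]
 [ 0.303 -0.953  0.001]
 [ 0.    -0.001 -1.   ]]
```

View pics/top0.png

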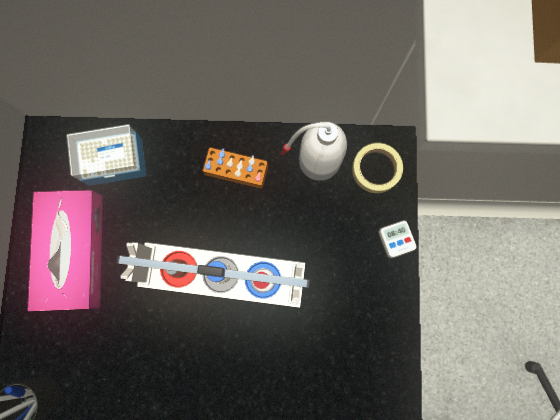

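View pics/scene0.png

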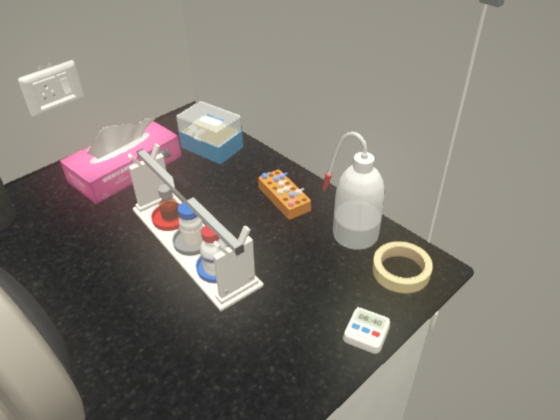

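Top view: the cups, left to right, are red (grey bottle), grey (blue bottle) and blue (red bottle). The bar grip is at about (212,270), the timer at (397,238) and the tube block at (235,167).

```bash
python3 - <<'E'
from h import *
d=np.load("top0.npy");C=cloud("top",d);im=cv2.imread("pics/top0.png")
for n,u,v in [("grip",212,270),("floor",200,350),("bar",150,264),("bar",290,281),("timer",397,238),("tube",235,167),("tissue",60,250)]: print(n,C[v,u].round(4))
roi=(slice(225,320),slice(110,320))
P=C[roi].reshape(-1,3);I=im[roi].reshape(-1,3).astype(int)
# bar: by height
def rect(m,name):
    q=P[m]; r=cv2.minAreaRect((q[:,:2]*1000).astype(np.float32)); print(name,m.sum(),r,np.median(q[:,2]), q[:,:2].mean(0))
rect((P[:,2]>.122)&(P[:,2]<.132),"bar top")
rect(P[:,2]>.148,"grip")
rect((P[:,2]>.001+.003)&(P[:,2]<.012)&(I.min(1)>120),"base")
rect((P[:,2]>.10),"high")
for lo in np.arange(-.01,.17,.01): print(round(lo,2),((P[:,2]>lo)&(P[:,2]<lo+.01)).sum(),end="; ")
hsv=cv2.cvtColor(im,cv2.COLOR_BGR2HSV)
up=cv2.resize(im[220:320,105:325],None,fx=3.6,fy=3.6,interpolation=cv2.INTER_CUBIC);cv2.imwrite("pics/c1.png",up)
E
```

```text
grip [ 0.5752 -0.0199  0.1587]
floor [ 0.4248  0.019  -0.0008]
bar [0.5841 0.0945 0.1274]
bar [ 0.5612 -0.153   0.1255]
timer [ 0.6559 -0.3691  0.0167]
tube [ 0.792  -0.0367  0.0263]
tissue [0.6099 0.2889 0.0569]
bar top 1432 ((575.8362426757812, -16.003005981445312), (341.9537048339844, 54.9069709777832), 85.30733489990234) 0.1262714802358273 [ 0.57441656 -0.01546829]
grip 328 ((564.0067749023438, -66.4651870727539), (146.7443389892578, 19.22980499267578), 78.32770538330078) 0.15667810245320107 [ 0.56580806 -0.04613139]
base 2944 ((573.897705078125, -16.84295654296875), (328.865478515625, 89.75863647460938), 84.32498931884766) 0.006598639243073412 [ 0.57150702 -0.02111647]
high 2335 ((573.9176635742188, -15.77020263671875), (341.9860534667969, 69.44744110107422), 84.37782287597656) 0.12634925834703226 [ 0.57271201 -0.01807312]
-0.01 9900; 0.0 5282; 0.01 1196; 0.02 306; 0.03 65; 0.04 97; 0.05 130; 0.06 186; 0.07 136; 0.08 107; 0.09 210; 0.1 170; 0.11 230; 0.12 1427; 0.13 168; 0.14 14; 0.15 244; 0.16 1;
```

View pics/c1.png

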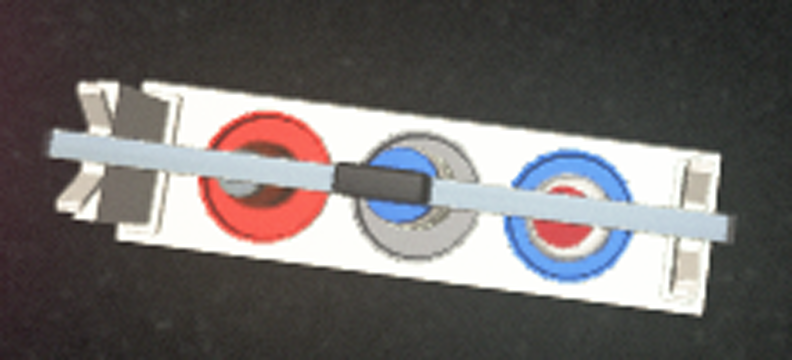

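Enlarged, all three bottles sit roughly centred in their cups and the bar lies along the carrier. The carrier centre is about (0.574,-0.017), with a yaw of about -5.7°. So red is parked in front first, then blue goes to y=-85, grey to 0 and red to +85.

```bash
cat >> h.py <<'E'
YAW=np.radians(-5.68); O=np.array([.574,-.0167,0])
RC=R.from_euler("z",YAW).as_matrix()
RT=np.stack([RC[:,1],RC[:,0],[0,0,-1]],1)
def go(cx,cy,z):
    "fractions to carrier-frame target from measured pose"
    s=manip.get_state(); T=rot(s["orientation"]); p=np.array(s["position"])
    t=RC@np.array([cx,cy,z])+O
    rv=R.from_matrix(T.T@RT).as_rotvec()
    print("t",round(s["t"],2),"shift",np.round(T.T@(t-p)/.3,4),"turn",np.round(rv/(np.pi/2),4),"pos_c",np.round(RC.T@(p-O),4),"F",np.round(s["wrist_force"],1),"grip",round(s["grip_width"],4),round(s["grip_force"],2))
E
python3 - <<'E'
from h import *
go(0.001,.001,.25)
E
```

```text
t 0.1 shift [ 1.8107 -1.1179 -0.0144] turn [-7.000e-04 -6.000e-04 -7.409e-01] pos_c [-0.3651 -0.522   0.2451] F [-0.7  0.2 -0.6] grip 0.0917 0.0
```

>>> carry_out --rows '[[[0.68, -0.42, 0], -0.45, 91], [[0.68, -0.42, 0], -0.45, 91], [[0.68, -0.42, 0], -0.45, 91], [[0.68, -0.42, 0], -0.45, 91], [[0.68, -0.42, 0], -0.45, 91]]'

```text
t: 0.6
position: [0.3163, -0.3161, 0.2455]
orientation: [-0.0, 0.873, 0.489, 0.0]
wrist_force: [-0.2, -0.7, 0.9]
grip_width: 0.0911
grip_force: 0.0
```

```bash
python3 -c "
from h import *
go(0.001,.001,.25)"
```

```text
t 0.6 shift [ 1.3042  0.2122 -0.0142] turn [-2.00e-04 -4.00e-04 -2.87e-01] pos_c [-0.2268 -0.3234  0.2455] F [-0.2 -0.7  0.9] grip 0.0911 0.0
```

>>> carry_out --rows '[[[0.75, 0.12, 0], -0.287, 91], [[0.75, 0.12, 0], -0.287, 91], [[0.75, 0.12, 0], -0.287, 91], [[0.75, 0.12, 0], -0.287, 91], [[0.75, 0.12, 0], -0.287, 91]]'

```text
t: 1.1
position: [0.4662, -0.1434, 0.2455]
orientation: [-0.0, 0.742, 0.67, 0.0]
wrist_force: [-0.2, -0.7, -0.5]
grip_width: 0.0909
grip_force: 0.0
```

```bash
python3 -c "
from h import *
go(0.001,.001,.25)"
```

```text
t 1.1 shift [ 0.4603  0.3174 -0.0148] turn [-0.     -0.0005 -0.0023] pos_c [-0.0947 -0.1367  0.2455] F [-0.2 -0.7 -0.5] grip 0.0909 0.0
```

>>> carry_out --rows '[[[0.46, 0.317, 0], -0.003, 91], [[0.46, 0.317, 0], -0.003, 91], [[0.46, 0.317, 0], -0.003, 91], [[0.46, 0.317, 0], -0.003, 91], [[0.46, 0.317, 0], -0.003, 91]]'

```text
t: 1.6
position: [0.5746, -0.0168, 0.2447]
orientation: [-0.001, 0.741, 0.672, -0.0]
wrist_force: [-0.3, -0.9, 0.0]
grip_width: 0.0909
grip_force: 0.0
```

```bash
python3 - <<'E'
from h import *
go(0.001,.001,.25)
p,d=grab("wrist","w0");go(0.001,.001,.15)
C=cloud("wrist",d)
P=C.reshape(-1,3);Q=(P-O)@RC; ok=(d.ravel()>0)
for n,lo,hi,X in[("bar",.120,.132,.02),("grip",.15,.165,.03)]:
    m=ok&(Q[:,2]>lo)&(Q[:,2]<hi)&(abs(Q[:,0])<X)&(abs(Q[:,1])<(.19 if n=="bar" else .04))
    r=cv2.minAreaRect((Q[m][:,:2]*1000).astype(np.float32));print(n,m.sum(),r,np.median(Q[m][:,2]))
E
```

```text
t 1.6 shift [ 0.0034  0.0012 -0.0178] turn [-0.0007 -0.0003  0.0014] pos_c [ 0.0006 -0.      0.2447] F [-0.3 -0.9  0. ] grip 0.0909 0.0
t 1.65 shift [0.0085 0.0043 0.316 ] turn [-0.001   0.0002  0.0005] pos_c [-1.000e-04 -1.500e-03  2.448e-01] F [-0.1  0.7 -1.2] grip 0.091 0.0
bar 4529 ((0.07697677612304688, 5.19537353515625), (320.1554260253906, 39.964481353759766), 89.97531127929688) 0.1284193720696235
grip 968 ((-1.9432644844055176, 0.8573379516601562), (15.256003379821777, 43.56138229370117), 0.061025526374578476) 0.15819290275549908
```

View pics/w0.png

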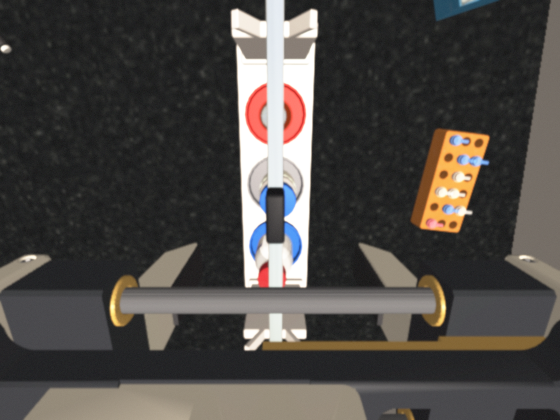

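The wrist view shows the bar's grip at about (275,215), midway between the open fingers and in line with the carrier. I'm descending to it and closing.

>>> carry_out --rows '[[[0, 0, 0.1], 0, 91], [[0, 0, 0.2], 0, 91], [[0, 0, 0.29], 0, 91], [[0, 0, 0.315], 0, 91], [[0, 0, 0.315], 0, 91]]'

```text
t: 2.15
position: [0.5728, -0.0201, 0.1506]
orientation: [-0.001, 0.742, 0.67, -0.001]
wrist_force: [0.5, 0.6, 0.7]
grip_width: 0.0909
grip_force: 0.0
```

>>> carry_out --rows '[[[0, 0, 0], 0, 60], [[0, 0, 0], 0, 30], [[0, 0, 0], 0, 10], [[0, 0, 0], 0, 10], [[0, 0, 0], 0, 10]]' --newtons 20

```text
t: 2.65
position: [0.5739, -0.0191, 0.1516]
orientation: [0.0, 0.742, 0.671, 0.0]
wrist_force: [0.4, -0.2, 0.4]
grip_width: 0.0557
grip_force: 0.0
```

>>> carry_out --rows '[[[0, 0, 0], 0, 10], [[0, 0, 0], 0, 10], [[0, 0, 0], 0, 10], [[0, 0, 0], 0, 10], [[0, 0, 0], 0, 10]]'

```text
t: 3.15
position: [0.5737, -0.0191, 0.1511]
orientation: [-0.0, 0.742, 0.671, -0.0]
wrist_force: [1.4, -0.8, 1.1]
grip_width: 0.016
grip_force: 20.5
```

```bash
python3 -c "
from h import *
go(0.0,.00,.15)"
```

```text
t 3.15 shift [0.0081 0.0003 0.0038] turn [-0.0002  0.     -0.0009] pos_c [-1.000e-04 -2.400e-03  1.511e-01] F [ 1.4 -0.8  1.1] grip 0.016 20.51
```

>>> carry_out --rows '[[[0, 0, -0.03], 0, 10], [[0, 0, -0.08], 0, 10], [[0, 0, -0.14], 0, 10], [[0, 0, -0.2], 0, 10], [[0, 0, -0.2], 0, 10]]'

```text
t: 3.65
position: [0.5751, -0.0193, 0.2141]
orientation: [0.002, 0.742, 0.671, 0.002]
wrist_force: [-0.3, -0.4, -2.0]
grip_width: 0.0157
grip_force: 20.0
```

>>> carry_out --rows '[[[0, -0.1, 0], 0, 10], [[0, -0.22, 0], 0, 10], [[0, -0.35, 0], 0, 10], [[0, -0.48, 0], 0, 10], [[0, -0.533, 0], 0, 10]]'

```text
t: 4.15
position: [0.4109, -0.0024, 0.2103]
orientation: [-0.001, 0.742, 0.671, -0.001]
wrist_force: [0.3, -0.2, -1.3]
grip_width: 0.0161
grip_force: 20.0
```

>>> carry_out --rows '[[[0, 0, 0.1], 0, 10], [[0, 0, 0.22], 0, 10], [[0, 0, 0.34], 0, 10], [[0, 0, 0.46], 0, 10], [[0, 0, 0.53], 0, 10]]'

```text
t: 4.65
position: [0.413, -0.0028, 0.0497]
orientation: [-0.001, 0.742, 0.671, -0.001]
wrist_force: [0.3, 0.3, -2.7]
grip_width: 0.0159
grip_force: 20.0
```

```bash
python3 -c "
from h import *
go(-.16,-.0024,.0371)"
```

```text
t 4.65 shift [-0.001   0.0055  0.042 ] turn [-0.0022 -0.0001 -0.001 ] pos_c [-0.1616 -0.0021  0.0497] F [ 0.3  0.3 -2.7] grip 0.0159 20.0
```

>>> carry_out --rows '[[[0, 0, 0.015], 0, 10], [[0, 0, 0.03], 0, 10], [[0, 0, 0.038], 0, 10], [[0, 0, 0.042], 0, 10], [[0, 0, 0.042], 0, 10]]'

```text
t: 5.15
position: [0.4152, -0.0032, 0.0402]
orientation: [0.001, 0.742, 0.671, 0.0]
wrist_force: [-0.5, -0.3, -1.0]
grip_width: 0.0159
grip_force: 20.0
```

```bash
python3 -c "
from h import *
go(-.16,-.0024,.0371)"
```

```text
t 5.15 shift [-0.0005 -0.002   0.0104] turn [ 0.001   0.0001 -0.001 ] pos_c [-0.1594 -0.0023  0.0402] F [-0.5 -0.3 -1. ] grip 0.0159 20.0
```

>>> carry_out --rows '[[[0, 0, 0.004], 0, 10], [[0, 0, 0.008], 0, 10], [[0, 0, 0.01], 0, 10], [[0, 0, 0.01], 0, 10], [[0, 0, 0.01], 0, 10]]'

```text
t: 5.65
position: [0.4148, -0.0031, 0.0371]
orientation: [0.0, 0.742, 0.671, 0.0]
wrist_force: [-0.9, 0.0, 6.3]
grip_width: 0.016
grip_force: 20.0
```

>>> carry_out --rows '[[[0, 0, 0], 0, 30], [[0, 0, 0], 0, 50], [[0, 0, 0], 0, 70], [[0, 0, 0], 0, 70], [[0, 0, 0], 0, 70]]'

```text
t: 6.15
position: [0.4147, -0.0031, 0.0366]
orientation: [0.0, 0.742, 0.671, -0.0]
wrist_force: [0.1, -0.0, -0.2]
grip_width: 0.0511
grip_force: 0.0
```

>>> carry_out --rows '[[[0, 0, 0], 0, 70], [[0, 0, 0], 0, 70], [[0, 0, -0.05], 0, 85], [[0, 0, -0.15], 0, 85], [[0, 0, -0.3], 0, 85]]'

```text
t: 6.65
position: [0.4132, -0.0028, 0.1262]
orientation: [-0.002, 0.742, 0.671, -0.002]
wrist_force: [1.3, 0.1, -0.6]
grip_width: 0.0843
grip_force: 0.0
```

```bash
python3 - <<'E'
from h import *
go(0,-.085,.21)
p,d=grab("top","top1");C=cloud("top",d);Q=((C-O)@RC)
hsv=cv2.cvtColor(p,cv2.COLOR_RGB2HSV).astype(int);h,s,v=hsv[...,0],hsv[...,1],hsv[...,2]
def rep(n,m):
    q=Q[m]; 
    if len(q)>5: (c,r)=cv2.minEnclosingCircle((q[:,:2]*1000).astype(np.float32)); print(n,len(q),np.round(c,1),round(r,1),np.median(q[:,2]).round(4))
reg=(abs(Q[...,0])<.045)&(abs(Q[...,1])<.13)
for n,lo,hi in [("c-85",-.1275,-.0425),("c0",-.0425,.0425),("c85",.0425,.1275)]:
    w=reg&(Q[...,1]>lo)&(Q[...,1]<hi)
    rep(n+" cup",w&(Q[...,2]>.017)&(Q[...,2]<.026))
for n,y,z in[("red",-.085,.107),("blue",0,.096),("grey",.085,.090)]:
    rep(n+" cap",reg&(abs(Q[...,1]-y)<.04)&(abs(Q[...,2]-z)<.004))
E
```

```text
t 6.65 shift [-0.2753  0.5371 -0.2823] turn [-0.0032 -0.0002 -0.001 ] pos_c [-0.1614 -0.0021  0.1262] F [ 1.3  0.1 -0.6] grip 0.0843 0.0
c-85 cup 182 [ -0.2 -84.8] 36.7 0.0202
c0 cup 177 [-0.2  0.1] 36.9 0.0203
c85 cup 197 [-0.3 85.1] 36.8 0.02
red cap 204 [ -3.9 -85.8] 15.3 0.1049
blue cap 323 [ 2.3 -0.8] 18.9 0.0945
grey cap 126 [-1.3 82.6] 12.4 0.088
```

View pics/top1.png

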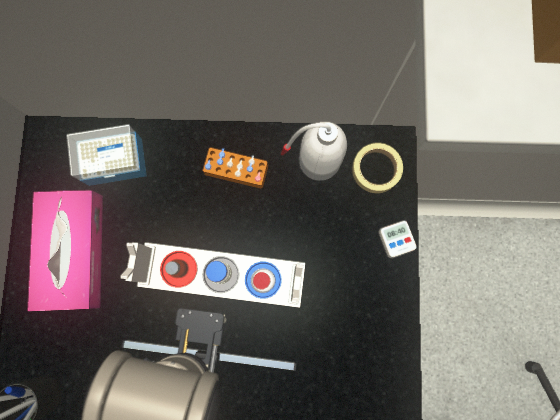

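The bar lies on the worktop in front, from about (125,345) to (295,366), and the bottles are undisturbed. Next, the red bottle.

>>> carry_out --rows '[[[0, 0, -0.167], 0, 91], [[0, 0, -0.28], 0, 91], [[-0.08, 0.15, -0.28], 0, 91], [[-0.15, 0.3, -0.28], 0, 91], [[-0.22, 0.43, -0.28], 0, 91]]'

```text
t: 7.2
position: [0.5381, -0.0827, 0.2113]
orientation: [0.001, 0.742, 0.671, 0.001]
wrist_force: [0.0, 1.1, 0.2]
grip_width: 0.091
grip_force: 0.0
```

>>> carry_out --rows '[[[-0.055, 0.1, 0], 0, 91], [[-0.055, 0.1, 0], 0, 91], [[-0.055, 0.1, 0], 0, 91], [[-0.055, 0.1, 0], 0, 91], [[-0.055, 0.1, 0], 0, 91]]'

```text
t: 7.7
position: [0.5638, -0.1003, 0.2109]
orientation: [-0.0, 0.742, 0.671, -0.0]
wrist_force: [-0.8, -0.5, 0.7]
grip_width: 0.091
grip_force: 0.0
```

```bash
python3 -c "
from h import *
go(-.002,-.0855,.07)"
```

```text
t 7.7 shift [-4.200e-03 -4.000e-04  4.697e-01] turn [-0.0001 -0.     -0.0005] pos_c [-0.0019 -0.0842  0.2109] F [-0.8 -0.5  0.7] grip 0.091 0.0
```

>>> carry_out --rows '[[[-0.004, 0, 0.12], 0, 91], [[-0.004, 0, 0.25], 0, 91], [[-0.004, 0, 0.38], 0, 91], [[-0.004, 0, 0.46], 0, 91], [[-0.004, 0, 0.468], 0, 91]]'

```text
t: 8.2
position: [0.562, -0.1012, 0.0676]
orientation: [-0.003, 0.742, 0.671, -0.002]
wrist_force: [-1.6, 0.8, 0.5]
grip_width: 0.0908
grip_force: 0.0
```

>>> carry_out --rows '[[[0, 0, 0], 0, 70], [[0, 0, 0], 0, 60], [[0, 0, 0], 0, 55], [[0, 0, 0], 0, 45], [[0, 0, 0], 0, 40]]' --newtons 15

```text
t: 8.7
position: [0.5648, -0.1024, 0.071]
orientation: [0.001, 0.742, 0.671, 0.0]
wrist_force: [-0.5, -1.0, 0.2]
grip_width: 0.0557
grip_force: 0.0
```

>>> carry_out --rows '[[[0, 0, 0], 0, 40], [[0, 0, 0], 0, 40], [[0, 0, 0], 0, 40], [[0, 0, 0], 0, 40], [[0, 0, 0], 0, 40]]'

```text
t: 9.2
position: [0.5644, -0.1024, 0.0704]
orientation: [0.0, 0.742, 0.671, -0.0]
wrist_force: [-3.0, 0.1, 4.2]
grip_width: 0.0456
grip_force: 15.0
```

```bash
python3 -c "
from h import *
go(-.105,.085,.2)"
```

```text
t 9.2 shift [ 0.5702 -0.3472 -0.4321] turn [-0.      0.0002 -0.0009] pos_c [-0.0011 -0.0863  0.0704] F [-3.   0.1  4.2] grip 0.0456 15.01
```

>>> carry_out --rows '[[[0, 0, -0.04], 0, 40], [[0, 0, -0.14], 0, 40], [[0, 0, -0.26], 0, 40], [[0, 0, -0.38], 0, 40], [[0, 0, -0.433], 0, 40]]'

```text
t: 9.7
position: [0.5658, -0.1026, 0.2042]
orientation: [0.002, 0.742, 0.671, 0.002]
wrist_force: [0.8, -0.9, -0.5]
grip_width: 0.0456
grip_force: 15.0
```

>>> carry_out --rows '[[[0.07, -0.04, 0], 0, 40], [[0.19, -0.12, 0], 0, 40], [[0.32, -0.2, 0], 0, 40], [[0.44, -0.27, 0], 0, 40], [[0.54, -0.33, 0], 0, 40]]'

```text
t: 10.2
position: [0.4811, 0.0706, 0.2006]
orientation: [-0.0, 0.742, 0.671, 0.0]
wrist_force: [-0.1, 0.5, -1.9]
grip_width: 0.0456
grip_force: 15.0
```

>>> carry_out --rows '[[[0.03, -0.017, 0], 0, 40], [[0.03, -0.017, 0.1], 0, 40], [[0.03, -0.017, 0.22], 0, 40], [[0.03, -0.017, 0.34], 0, 40], [[0.03, -0.017, 0.42], 0, 40]]'

```text
t: 10.7
position: [0.4776, 0.0779, 0.0723]
orientation: [-0.0, 0.742, 0.671, -0.001]
wrist_force: [0.3, 0.2, -1.7]
grip_width: 0.0455
grip_force: 15.0
```

```bash
python3 -c "
from h import *
go(-.105,.085,.0584)"
```

```text
t 10.7 shift [0.0012 0.0009 0.0464] turn [-0.0009  0.0002 -0.001 ] pos_c [-0.1052  0.0846  0.0723] F [ 0.3  0.2 -1.7] grip 0.0455 15.0
```

>>> carry_out --rows '[[[0, 0, 0.02], 0, 40], [[0, 0, 0.038], 0, 40], [[0, 0, 0.048], 0, 40], [[0, 0, 0.054], 0, 40], [[0, 0, 0.054], 0, 40]]'

```text
t: 11.2
position: [0.4786, 0.0782, 0.0586]
orientation: [0.001, 0.742, 0.671, 0.001]
wrist_force: [0.4, -0.3, -1.9]
grip_width: 0.0456
grip_force: 15.0
```

```bash
python3 -c "
from h import *
go(-.105,.085,.0584)"
```

```text
t 11.2 shift [-0.0001 -0.0022  0.0007] turn [ 0.001 -0.    -0.001] pos_c [-0.1043  0.085   0.0586] F [ 0.4 -0.3 -1.9] grip 0.0456 15.0
```

>>> carry_out --rows '[[[0, 0, 0.003], 0, 40], [[0, 0, 0.006], 0, 40], [[0, 0, 0.006], 0, 40], [[0, 0, 0.006], 0, 50], [[0, 0, 0.006], 0, 60]]'

```text
t: 11.7
position: [0.4785, 0.0783, 0.0567]
orientation: [0.001, 0.742, 0.671, 0.001]
wrist_force: [0.4, 1.3, -0.1]
grip_width: 0.0542
grip_force: 0.0
```

>>> carry_out --rows '[[[0, 0, 0], 0, 68], [[0, 0, 0], 0, 70], [[0, 0, 0], 0, 72], [[0, 0, 0], 0, 72], [[0, 0, 0], 0, 72]]'

```text
t: 12.2
position: [0.478, 0.0783, 0.056]
orientation: [-0.0, 0.742, 0.671, -0.0]
wrist_force: [0.2, 0.1, -0.9]
grip_width: 0.072
grip_force: 0.0
```

>>> carry_out --rows '[[[0, 0, -0.05], 0, 72], [[0, 0, -0.17], 0, 72], [[0, 0, -0.3], 0, 72], [[0, 0, -0.44], 0, 72], [[0, 0, -0.47], 0, 72]]'

```text
t: 12.7
position: [0.4802, 0.0783, 0.2015]
orientation: [0.003, 0.742, 0.671, 0.003]
wrist_force: [0.3, -0.8, -0.5]
grip_width: 0.0719
grip_force: 0.0
```

```bash
python3 -c "
from h import *
go(.002,-.0005,.06)"
```

```text
t 12.7 shift [-0.2859  0.3458  0.4745] turn [ 0.0052 -0.0005 -0.0009] pos_c [-0.1028  0.0853  0.2015] F [ 0.3 -0.8 -0.5] grip 0.0719 0.0
```

>>> carry_out --rows '[[[-0.09, 0.11, 0], 0, 80], [[-0.18, 0.22, 0], 0, 80], [[-0.26, 0.32, 0], 0, 80], [[-0.286, 0.351, 0], 0, 80], [[-0.286, 0.351, 0], 0, 80]]'

```text
t: 13.2
position: [0.5745, -0.0188, 0.1958]
orientation: [-0.001, 0.742, 0.67, -0.001]
wrist_force: [-0.9, 1.0, 0.2]
grip_width: 0.0802
grip_force: 0.0
```

```bash
python3 -c "
from h import *
go(.001,-.0005,.06)"
```

```text
t 13.2 shift [0.0051 0.0018 0.4527] turn [-0.001  -0.     -0.0023] pos_c [ 0.0007 -0.002   0.1958] F [-0.9  1.   0.2] grip 0.0802 0.0
```

>>> carry_out --rows '[[[0.004, 0, 0.12], 0, 80], [[0.004, 0, 0.25], 0, 80], [[0.004, 0, 0.38], 0, 80], [[0.004, 0, 0.45], 0, 80], [[0.004, 0, 0.453], 0, 80]]'

```text
t: 13.7
position: [0.571, -0.0148, 0.0581]
orientation: [-0.003, 0.741, 0.671, -0.002]
wrist_force: [-0.0, 0.8, -0.4]
grip_width: 0.0801
grip_force: 0.0
```

>>> carry_out --rows '[[[0, 0, 0], 0, 60], [[0, 0, 0], 0, 50], [[0, 0, 0], 0, 45], [[0, 0, 0], 0, 40], [[0, 0, 0], 0, 35]]' --newtons 15

```text
t: 14.2
position: [0.5746, -0.0166, 0.0619]
orientation: [0.001, 0.742, 0.671, 0.0]
wrist_force: [0.3, 0.1, -0.4]
grip_width: 0.0441
grip_force: 0.0
```

>>> carry_out --rows '[[[0, 0, 0], 0, 35], [[0, 0, 0], 0, 35], [[0, 0, 0], 0, 35], [[0, 0, 0], 0, 35], [[0, 0, 0], 0, 35]]'

```text
t: 14.7
position: [0.5746, -0.0166, 0.0617]
orientation: [0.0, 0.742, 0.671, 0.0]
wrist_force: [-0.5, -0.3, 5.7]
grip_width: 0.0415
grip_force: 15.0
```

```bash
python3 -c "
from h import *
go(0,-.085,.19)"
```

```text
t 14.7 shift [-0.2841 -0.0011 -0.4275] turn [ 0.0005  0.0001 -0.001 ] pos_c [0.0006 0.0002 0.0617] F [-0.5 -0.3  5.7] grip 0.0415 15.0
```

>>> carry_out --rows '[[[0, 0, -0.04], 0, 35], [[0, 0, -0.14], 0, 35], [[0, 0, -0.26], 0, 35], [[0, 0, -0.38], 0, 35], [[0, 0, -0.43], 0, 35]]'

```text
t: 15.2
position: [0.5756, -0.0167, 0.1944]
orientation: [0.002, 0.742, 0.671, 0.002]
wrist_force: [0.3, -0.3, -0.7]
grip_width: 0.0409
grip_force: 15.0
```

>>> carry_out --rows '[[[-0.06, 0, 0], 0, 35], [[-0.15, 0, 0], 0, 35], [[-0.23, 0, 0], 0, 35], [[-0.283, 0, 0], 0, 35], [[-0.283, 0, 0], 0, 35]]'

```text
t: 15.7
position: [0.5656, -0.1027, 0.1904]
orientation: [0.0, 0.743, 0.67, -0.0]
wrist_force: [1.0, -0.3, -1.0]
grip_width: 0.0413
grip_force: 15.0
```

>>> carry_out --rows '[[[0, 0, 0.05], 0, 35], [[0, 0, 0.15], 0, 35], [[0, 0, 0.26], 0, 35], [[0, 0, 0.36], 0, 35], [[0, 0, 0.4], 0, 35]]'

```text
t: 16.2
position: [0.5642, -0.0995, 0.0675]
orientation: [-0.002, 0.742, 0.671, -0.001]
wrist_force: [-0.2, -0.0, -0.9]
grip_width: 0.0414
grip_force: 15.0
```

```bash
python3 -c "
from h import *
go(0,-.085,.0617)"
```

```text
t 16.2 shift [-0.0055  0.0051  0.0193] turn [-0.0031 -0.0008 -0.0006] pos_c [-0.0015 -0.0833  0.0675] F [-0.2 -0.  -0.9] grip 0.0414 15.0
```

>>> carry_out --rows '[[[0, 0, 0.012], 0, 35], [[0, 0, 0.022], 0, 35], [[0, 0, 0.03], 0, 35], [[0, 0, 0.034], 0, 35], [[0, 0, 0.034], 0, 35]]'

```text
t: 16.7
position: [0.5666, -0.1011, 0.0618]
orientation: [0.001, 0.742, 0.671, 0.001]
wrist_force: [-0.8, 0.7, 4.6]
grip_width: 0.0415
grip_force: 15.0
```

```bash
python3 -c "
from h import *
go(0,-.085,.0617)"
```

```text
t 16.7 shift [-0.0009 -0.0034  0.0002] turn [ 0.0017  0.0003 -0.001 ] pos_c [ 0.001  -0.0847  0.0618] F [-0.8  0.7  4.6] grip 0.0415 15.0
```

Blue has touched down in its cup. I'm releasing it, then lifting and going to the grey bottle.

>>> carry_out --rows '[[[0, 0, 0], 0, 50], [[0, 0, 0], 0, 60], [[0, 0, 0], 0, 70], [[0, 0, 0], 0, 72], [[0, 0, 0], 0, 72]]'

```text
t: 17.2
position: [0.5658, -0.101, 0.0599]
orientation: [-0.0, 0.742, 0.671, -0.0]
wrist_force: [-0.0, -0.3, 0.4]
grip_width: 0.0712
grip_force: 0.0
```

>>> carry_out --rows '[[[0, 0, 0], 0, 72], [[0, 0, -0.08], 0, 72], [[0, 0, -0.2], 0, 72], [[0, 0, -0.34], 0, 72], [[0, 0, -0.43], 0, 72]]'

```text
t: 17.7
position: [0.5665, -0.1011, 0.1919]
orientation: [0.001, 0.742, 0.671, 0.001]
wrist_force: [0.4, -0.5, 0.2]
grip_width: 0.072
grip_force: 0.0
```

>>> carry_out --rows '[[[0.12, -0.003, 0], 0, 72], [[0.25, -0.003, 0], 0, 72], [[0.4, -0.003, 0], 0, 72], [[0.52, -0.003, 0], 0, 72], [[0.56, -0.003, 0], 0, 72]]'

```text
t: 18.2
position: [0.5816, 0.0696, 0.189]
orientation: [-0.0, 0.741, 0.672, 0.0]
wrist_force: [0.2, -0.2, -0.1]
grip_width: 0.0721
grip_force: 0.0
```

```bash
python3 -c "
from h import *
go(-.0005,.083,.055)"
```

```text
t 18.2 shift [-0.0125  0.0015  0.4465] turn [-0.     -0.0005  0.0011] pos_c [-0.001   0.0866  0.189 ] F [ 0.2 -0.2 -0.1] grip 0.0721 0.0
```

>>> carry_out --rows '[[[-0.005, 0, 0.1], 0, 72], [[-0.005, 0, 0.22], 0, 72], [[-0.005, 0, 0.33], 0, 72], [[-0.005, 0, 0.4], 0, 72], [[-0.005, 0, 0.436], 0, 72]]'

```text
t: 18.7
position: [0.5805, 0.0641, 0.056]
orientation: [-0.001, 0.742, 0.67, -0.001]
wrist_force: [-0.3, -0.2, 0.4]
grip_width: 0.0722
grip_force: 0.0
```

>>> carry_out --rows '[[[0, 0, 0], 0, 60], [[0, 0, 0], 0, 50], [[0, 0, 0], 0, 44], [[0, 0, 0], 0, 38], [[0, 0, 0], 0, 32]]' --newtons 15

```text
t: 19.2
position: [0.5819, 0.0648, 0.059]
orientation: [0.0, 0.742, 0.671, 0.0]
wrist_force: [0.1, -0.4, 1.8]
grip_width: 0.0364
grip_force: 11.4
```

>>> carry_out --rows '[[[0, 0, 0], 0, 30], [[0, 0, 0], 0, 30], [[0, 0, 0], 0, 30], [[0, 0, 0], 0, 30], [[0, 0, 0], 0, 30]]'

```text
t: 19.7
position: [0.582, 0.0647, 0.059]
orientation: [0.001, 0.742, 0.671, 0.0]
wrist_force: [-2.0, -1.0, 6.5]
grip_width: 0.0362
grip_force: 15.0
```

```bash
python3 -c "
from h import *
go(0,.00,.19)"
```

```text
t 19.7 shift [-0.2727  0.0012 -0.4366] turn [ 0.0008  0.0001 -0.0009] pos_c [-0.0001  0.0818  0.059 ] F [-2.  -1.   6.5] grip 0.0362 15.03
```

>>> carry_out --rows '[[[0, 0, -0.04], 0, 30], [[0, 0, -0.14], 0, 30], [[0, 0, -0.26], 0, 30], [[0, 0, -0.38], 0, 30], [[0, 0, -0.43], 0, 30]]'

```text
t: 20.2
position: [0.5829, 0.0649, 0.1916]
orientation: [0.002, 0.742, 0.671, 0.002]
wrist_force: [0.4, 0.4, -0.7]
grip_width: 0.036
grip_force: 15.0
```

>>> carry_out --rows '[[[-0.06, 0, 0], 0, 30], [[-0.15, 0, 0], 0, 30], [[-0.23, 0, 0], 0, 30], [[-0.275, 0, 0], 0, 30], [[-0.275, 0, 0], 0, 30]]'

```text
t: 20.7
position: [0.5732, -0.0186, 0.1875]
orientation: [0.0, 0.743, 0.67, -0.0]
wrist_force: [0.1, 0.3, 0.7]
grip_width: 0.0361
grip_force: 15.0
```

>>> carry_out --rows '[[[0, 0, 0.05], 0, 30], [[0, 0, 0.15], 0, 30], [[0, 0, 0.26], 0, 30], [[0, 0, 0.36], 0, 30], [[0, 0, 0.4], 0, 30]]'

```text
t: 21.2
position: [0.5718, -0.0159, 0.0645]
orientation: [-0.002, 0.742, 0.671, -0.001]
wrist_force: [-0.2, -0.4, 0.3]
grip_width: 0.0363
grip_force: 15.0
```

>>> carry_out --rows '[[[0, 0, 0.012], 0, 30], [[0, 0, 0.022], 0, 30], [[0, 0, 0.03], 0, 30], [[0, 0, 0.033], 0, 30], [[0, 0, 0.033], 0, 30]]'

```text
t: 21.7
position: [0.5743, -0.0175, 0.059]
orientation: [0.001, 0.742, 0.671, 0.001]
wrist_force: [-0.2, 0.1, 3.7]
grip_width: 0.036
grip_force: 15.0
```

```bash
python3 -c "
from h import *
go(0,0,.059)"
```

```text
t 21.7 shift [ 0.0026 -0.0011 -0.    ] turn [ 0.0018  0.0002 -0.001 ] pos_c [ 0.0003 -0.0008  0.059 ] F [-0.2  0.1  3.7] grip 0.036 15.02
```

>>> carry_out --rows '[[[0, 0, 0], 0, 45], [[0, 0, 0], 0, 55], [[0, 0, 0], 0, 65], [[0, 0, 0], 0, 70], [[0, 0, 0], 0, 70]]'

```text
t: 22.2
position: [0.5733, -0.0173, 0.0572]
orientation: [-0.0, 0.742, 0.671, -0.0]
wrist_force: [0.5, -0.4, -0.3]
grip_width: 0.0687
grip_force: 0.0
```

>>> carry_out --rows '[[[0, 0, 0], 0, 70], [[0, 0, -0.08], 0, 70], [[0, 0, -0.2], 0, 75], [[0, 0, -0.34], 0, 80], [[0, 0, -0.45], 0, 80]]'

```text
t: 22.7
position: [0.5736, -0.0173, 0.1946]
orientation: [0.001, 0.742, 0.671, 0.0]
wrist_force: [0.1, -0.3, -0.0]
grip_width: 0.0797
grip_force: 0.0
```

>>> carry_out --rows '[[[0.09, -0.11, 0], 0, 80], [[0.18, -0.22, 0], 0, 80], [[0.25, -0.31, 0], 0, 80], [[0.287, -0.351, 0], 0, 80], [[0.287, -0.351, 0], 0, 80]]'

```text
t: 23.2
position: [0.4763, 0.0802, 0.1926]
orientation: [0.0, 0.741, 0.671, 0.0]
wrist_force: [0.3, -0.1, -0.6]
grip_width: 0.0798
grip_force: 0.0
```

```bash
python3 - <<'E'
from h import *
go(-.1047,.085,.058)
p,d=grab("wrist","w1")
E
```

```text
t 23.2 shift [-0.0058  0.007   0.4488] turn [ 0.0001 -0.      0.0004] pos_c [-0.1068  0.0867  0.1926] F [ 0.3 -0.1 -0.6] grip 0.0798 0.0
```

View pics/w1.png

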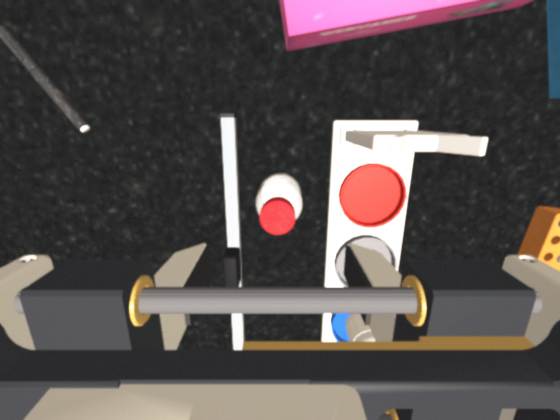

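The wrist view shows the red bottle standing at about (278,205), between the open fingers, and the red cup empty at (372,195). The grey bottle is hidden partly behind a finger, with its cap near (358,330).

>>> carry_out --rows '[[[0, 0, 0.1], 0, 80], [[0, 0, 0.22], 0, 80], [[0, 0, 0.33], 0, 80], [[0, 0, 0.41], 0, 80], [[0, 0, 0.448], 0, 80]]'

```text
t: 23.75
position: [0.4773, 0.0779, 0.0556]
orientation: [-0.001, 0.742, 0.67, -0.001]
wrist_force: [0.1, 0.5, 0.2]
grip_width: 0.0802
grip_force: 0.0
```

>>> carry_out --rows '[[[0, 0, 0], 0, 65], [[0, 0, 0], 0, 55], [[0, 0, 0], 0, 50], [[0, 0, 0], 0, 44], [[0, 0, 0], 0, 40]]' --newtons 15

```text
t: 24.25
position: [0.4776, 0.079, 0.0587]
orientation: [0.001, 0.742, 0.671, 0.001]
wrist_force: [-0.5, 0.5, 4.0]
grip_width: 0.0457
grip_force: 15.0
```

>>> carry_out --rows '[[[0, 0, 0], 0, 40], [[0, 0, 0], 0, 40], [[0, 0, 0], 0, 40], [[0, 0, 0], 0, 40], [[0, 0, 0], 0, 40]]'

```text
t: 24.75
position: [0.4777, 0.079, 0.0587]
orientation: [0.001, 0.742, 0.671, 0.001]
wrist_force: [-1.0, -0.5, 6.6]
grip_width: 0.0453
grip_force: 15.0
```

```bash
python3 -c "
from h import *
go(0,.085,.2)"
```

```text
t 24.75 shift [-0.0019  0.3517 -0.4704] turn [ 0.001  -0.     -0.0009] pos_c [-0.1053  0.0857  0.0587] F [-1.  -0.5  6.6] grip 0.0453 15.02
```

>>> carry_out --rows '[[[0, 0, -0.04], 0, 40], [[0, 0, -0.12], 0, 40], [[0, 0, -0.2], 0, 40], [[0, 0, -0.25], 0, 40], [[0, 0, -0.25], 0, 40]]'

```text
t: 25.25
position: [0.4784, 0.079, 0.1353]
orientation: [0.002, 0.742, 0.671, 0.002]
wrist_force: [-0.1, 0.0, -1.9]
grip_width: 0.0454
grip_force: 15.0
```

>>> carry_out --rows '[[[-0.002, 0.08, 0], 0, 40], [[-0.002, 0.18, 0], 0, 40], [[-0.002, 0.28, 0], 0, 40], [[-0.002, 0.351, 0], 0, 40], [[-0.002, 0.351, 0], 0, 40]]'

```text
t: 25.75
position: [0.5836, 0.0673, 0.1317]
orientation: [0.0, 0.742, 0.67, 0.0]
wrist_force: [0.2, -0.1, -2.2]
grip_width: 0.0456
grip_force: 15.0
```

>>> carry_out --rows '[[[0, 0, 0.05], 0, 40], [[0, 0, 0.12], 0, 40], [[0, 0, 0.17], 0, 40], [[0, 0, 0.19], 0, 40], [[0, 0, 0.19], 0, 40]]'

```text
t: 26.25
position: [0.5806, 0.0679, 0.0748]
orientation: [-0.001, 0.742, 0.671, -0.001]
wrist_force: [0.3, -0.6, -0.8]
grip_width: 0.0455
grip_force: 15.0
```

```bash
python3 -c "
from h import *
go(0,.085,.0707)"
```

```text
t 26.25 shift [0.0006 0.0062 0.0136] turn [-0.0019  0.0002 -0.0008] pos_c [-0.0018  0.0848  0.0748] F [ 0.3 -0.6 -0.8] grip 0.0455 14.97
```

>>> carry_out --rows '[[[0, 0.003, 0.008], 0, 40], [[0, 0.003, 0.016], 0, 40], [[0, 0.003, 0.022], 0, 40], [[0, 0.003, 0.022], 0, 40], [[0, 0.003, 0.022], 0, 40]]'

```text
t: 26.75
position: [0.5834, 0.0677, 0.0706]
orientation: [0.001, 0.742, 0.671, 0.001]
wrist_force: [-1.0, -0.7, 6.6]
grip_width: 0.0453
grip_force: 15.0
```

```bash
python3 -c "
from h import *
go(0,.085,.0707)"
```

```text
t 26.75 shift [ 0.0002 -0.0034 -0.0003] turn [ 0.0013 -0.0001 -0.001 ] pos_c [0.001  0.0849 0.0706] F [-1.  -0.7  6.6] grip 0.0453 15.01
```

>>> carry_out --rows '[[[0, 0, 0], 0, 55], [[0, 0, 0], 0, 65], [[0, 0, 0], 0, 75], [[0, 0, 0], 0, 76], [[0, 0, 0], 0, 76]]'

```text
t: 27.25
position: [0.5828, 0.0677, 0.0692]
orientation: [-0.0, 0.742, 0.671, -0.0]
wrist_force: [-0.4, 0.9, 0.1]
grip_width: 0.075
grip_force: 0.0
```

>>> carry_out --rows '[[[0, 0, 0], 0, 76], [[0, 0, -0.08], 0, 76], [[0, 0, -0.2], 0, 76], [[0, 0, -0.34], 0, 80], [[0, 0, -0.42], 0, 80]]'

```text
t: 27.75
position: [0.5838, 0.0677, 0.1986]
orientation: [0.001, 0.742, 0.671, 0.002]
wrist_force: [0.5, -0.2, 0.3]
grip_width: 0.0798
grip_force: 0.0
```

>>> carry_out --rows '[[[-0.07, -0.13, 0], 0, 80], [[-0.14, -0.26, 0], 0, 80], [[-0.21, -0.39, 0], 0, 80], [[-0.27, -0.5, 0], 0, 80], [[-0.293, -0.536, 0], 0, 80]]'

```text
t: 28.25
position: [0.411, -0.0041, 0.1953]
orientation: [-0.0, 0.742, 0.67, -0.001]
wrist_force: [0.8, 0.3, 0.5]
grip_width: 0.0801
grip_force: 0.0
```

```bash
python3 - <<'E'
from h import *
go(-.16,-.0024,.036)
p,d=grab("wrist","w2");C=cloud("wrist",d);Q=(C-O)@RC
m=(d>0)&(Q[...,2]>.036)&(Q[...,2]<.055)&(Q[...,0]<-.12)&(abs(Q[...,1])<.05)&(Q[...,0]>-.2)
if m.sum()>9:print("grip",m.sum(),cv2.minAreaRect((Q[m][:,:2]*1000).astype(np.float32)))
p,d=grab("top","top2");C=cloud("top",d);Q=((C-O)@RC)
reg=abs(Q[...,0])<.045
for n,y,z in[("blue",-.085,.096),("grey",0,.090),("red",.085,.107)]:
    q=Q[reg&(abs(Q[...,1]-y)<.04)&(abs(Q[...,2]+.0015-z)<.004)]
    c,r=cv2.minEnclosingCircle((q[:,:2]*1000).astype(np.float32)); print(n,len(q),np.round(c,1),round(r,1),np.median(q[:,2]).round(4))
E
```

```text
t 28.25 shift [0.0041 0.0124 0.5311] turn [-0.001   0.0001 -0.0015] pos_c [-0.1635 -0.0036  0.1953] F [0.8 0.3 0.5] grip 0.0801 0.0
grip 654 ((-158.78794860839844, 1.9737110137939453), (44.03110122680664, 15.674765586853027), 89.73780059814453)
blue 336 [  2.9 -85.6] 19.0 0.0943
grey 136 [1.1 0.5] 12.3 0.0876
red 226 [ 0.8 84.6] 15.7 0.1047
```

View pics/w2.png

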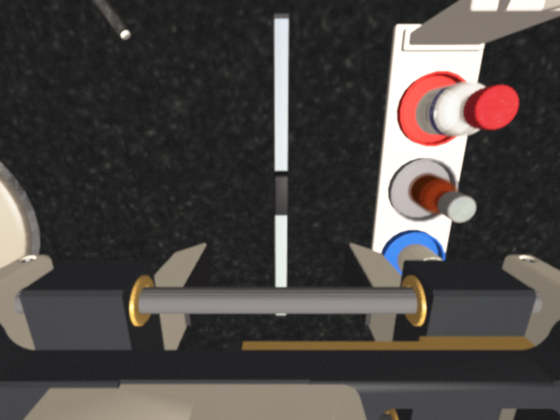

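View pics/top2.png

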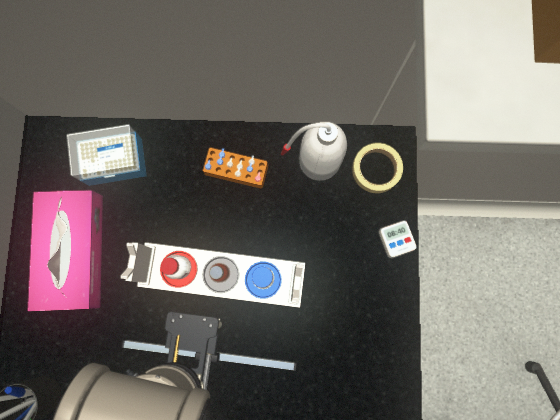

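All three bottles stand in their own cups, within 3 mm of centre. The bar's grip is at about (280,193) in the wrist view, so I'm fetching the bar back.

>>> carry_out --rows '[[[0.008, 0.004, 0.12], 0, 80], [[0.008, 0.004, 0.26], 0, 80], [[0.008, 0.004, 0.4], 0, 80], [[0.008, 0.004, 0.5], 0, 80], [[0.008, 0.004, 0.523], 0, 80]]'

```text
t: 28.85
position: [0.4152, -0.0008, 0.0356]
orientation: [-0.002, 0.742, 0.671, -0.001]
wrist_force: [-0.2, 0.2, 0.6]
grip_width: 0.0799
grip_force: 0.0
```

>>> carry_out --rows '[[[0, 0, 0], 0, 60], [[0, 0, 0], 0, 40], [[0, 0, 0], 0, 25], [[0, 0, 0], 0, 10], [[0, 0, 0], 0, 10]]' --newtons 20

```text
t: 29.35
position: [0.416, -0.0015, 0.0392]
orientation: [0.001, 0.742, 0.671, 0.001]
wrist_force: [0.0, -0.2, 0.1]
grip_width: 0.0447
grip_force: 0.0
```

>>> carry_out --rows '[[[0, 0, 0], 0, 10], [[0, 0, 0], 0, 10], [[0, 0, 0], 0, 10], [[0, 0, 0], 0, 10], [[0, 0, 0], 0, 10]]'

```text
t: 29.85
position: [0.4154, -0.0013, 0.0384]
orientation: [-0.0, 0.742, 0.671, -0.0]
wrist_force: [0.1, -1.3, 1.4]
grip_width: 0.0158
grip_force: 20.0
```

```bash
python3 -c "
from h import *
go(0,0,.22)"
```

```text
t 29.85 shift [ 0.0022  0.5311 -0.6055] turn [-0.0001  0.     -0.001 ] pos_c [-0.1594 -0.0004  0.0384] F [ 0.1 -1.3  1.4] grip 0.0158 19.99
```

>>> carry_out --rows '[[[0, 0, -0.06], 0, 10], [[0, 0, -0.18], 0, 10], [[0, 0, -0.32], 0, 10], [[0, 0, -0.46], 0, 10], [[0, 0, -0.58], 0, 10]]'

```text
t: 30.35
position: [0.4152, -0.0013, 0.2144]
orientation: [0.0, 0.742, 0.671, 0.0]
wrist_force: [1.6, -0.6, -1.7]
grip_width: 0.0159
grip_force: 20.0
```

>>> carry_out --rows '[[[-0.004, 0.08, 0], 0, 10], [[-0.004, 0.2, 0], 0, 10], [[-0.004, 0.34, 0], 0, 10], [[-0.004, 0.46, 0], 0, 10], [[-0.004, 0.531, 0], 0, 10]]'

```text
t: 30.85
position: [0.5758, -0.0188, 0.2115]
orientation: [-0.0, 0.742, 0.671, -0.0]
wrist_force: [0.5, -0.1, -2.0]
grip_width: 0.0159
grip_force: 20.0
```

>>> carry_out --rows '[[[0, 0, 0], 0, 10], [[0, 0, 0.03], 0, 10], [[0, 0, 0.07], 0, 10], [[0, 0, 0.11], 0, 10], [[0, 0, 0.13], 0, 10]]'

```text
t: 31.35
position: [0.5724, -0.0183, 0.1716]
orientation: [-0.001, 0.742, 0.671, -0.001]
wrist_force: [-0.5, 0.4, -1.5]
grip_width: 0.0162
grip_force: 20.0
```

```bash
python3 - <<'E'
from h import *
go(0,-.0018,.1524)
p,d=grab("top","top3");C=cloud("top",d);Q=((C-O)@RC)
m=(Q[...,2]>.134)&(Q[...,2]<.152)&(abs(Q[...,0])<.02)&(abs(Q[...,1])<.19)&(abs(Q[...,1])>.05)
print(m.sum(),cv2.minAreaRect((Q[m][:,:2]*1000).astype(np.float32)),np.median(Q[m][:,2]))
go(0,-.0018,.1524)
E
```

```text
t 31.35 shift [-0.0002  0.005   0.064 ] turn [-0.0018 -0.     -0.0009] pos_c [-0.0015 -0.0017  0.1716] F [-0.5  0.4 -1.5] grip 0.0162 19.99
586 ((0.15656566619873047, -110.57217407226562), (120.86576080322266, 14.01069450378418), 89.88456726074219) 0.14550711786289322
t 31.4 shift [-0.0001  0.0051  0.0626] turn [-0.0022 -0.0001 -0.0009] pos_c [-0.0015 -0.0018  0.1712] F [-0.9 -0.5 -2.3] grip 0.0157 19.99
```

>>> carry_out --rows '[[[0, 0, 0.02], 0, 10], [[0, 0, 0.04], 0, 10], [[0, 0, 0.055], 0, 10], [[0, 0, 0.065], 0, 10], [[0, 0, 0.065], 0, 10]]'

```text
t: 31.9
position: [0.5736, -0.0185, 0.1535]
orientation: [-0.0, 0.742, 0.671, -0.0]
wrist_force: [0.1, -0.9, -1.1]
grip_width: 0.0157
grip_force: 20.0
```

```bash
python3 -c "
from h import *
go(0,-.0018,.1524)"
```

```text
t 31.9 shift [0.0001 0.0006 0.0035] turn [-0.0005  0.     -0.0009] pos_c [-0.0002 -0.0018  0.1535] F [ 0.1 -0.9 -1.1] grip 0.0157 19.99
```

>>> carry_out --rows '[[[0, 0, 0.003], 0, 10], [[0, 0, 0.006], 0, 10], [[0, 0, 0.006], 0, 10], [[0, 0, 0.006], 0, 10], [[0, 0, 0.006], 0, 10]]'

```text
t: 32.4
position: [0.574, -0.0186, 0.1524]
orientation: [0.0, 0.742, 0.671, 0.0]
wrist_force: [-0.6, 0.5, 0.3]
grip_width: 0.0161
grip_force: 20.0
```

>>> carry_out --rows '[[[0, 0, 0], 0, 30], [[0, 0, 0], 0, 50], [[0, 0, 0], 0, 70], [[0, 0, 0], 0, 80], [[0, 0, 0], 0, 80]]'

```text
t: 32.9
position: [0.5738, -0.0186, 0.1521]
orientation: [0.0, 0.742, 0.671, -0.0]
wrist_force: [-0.2, 0.1, 0.1]
grip_width: 0.0514
grip_force: 0.0
```

>>> carry_out --rows '[[[0, 0, 0], 0, 80], [[0, 0, 0], 0, 80], [[0, 0, -0.06], 0, 80], [[0, 0, -0.18], 0, 80], [[0, 0, -0.3], 0, 80]]'

```text
t: 33.4
position: [0.5734, -0.0185, 0.2426]
orientation: [-0.001, 0.742, 0.671, -0.001]
wrist_force: [0.7, 0.5, -0.7]
grip_width: 0.0796
grip_force: 0.0
```

>>> carry_out --rows '[[[0, -0.15, 0], 0, 80], [[0, -0.3, 0], 0, 80], [[0, -0.45, 0], 0, 80], [[0, -0.55, 0], 0, 80], [[0, -0.55, 0], 0, 80]]'

```text
t: 33.9
position: [0.4064, -0.0013, 0.2424]
orientation: [-0.0, 0.742, 0.671, -0.0]
wrist_force: [0.5, -0.8, -0.3]
grip_width: 0.0802
grip_force: 0.0
```

```bash
python3 - <<'E'
from h import *
st()
p,d=grab("top","top4");C=cloud("top",d);Q=((C-O)@RC)
m=(Q[...,2]>.120)&(Q[...,2]<.131)&(abs(Q[...,0])<.011)&(abs(Q[...,1])<.19)
print(m.sum(),cv2.minAreaRect((Q[m][:,:2]*1000).astype(np.float32)),np.median(Q[m][:,2]))
for a,b in[(-.19,-.1),(.1,.19)]:
    k=m&(Q[...,1]>a)&(Q[...,1]<b);print(np.median(Q[k],0).round(4))
E
```

```text
33.9 [ 0.4064 -0.0013  0.2424] [-5.000e-04  7.417e-01  6.707e-01 -4.000e-04] [ 0.45 -0.84 -0.34] 0.08023763283140993 0.0
1336 ((2.1025376319885254, -0.069061279296875), (341.853759765625, 14.053168296813965), 89.90290069580078) 0.12627413901100182
[ 0.0018 -0.1355  0.1263]
[0.0022 0.1354 0.1262]
```

View pics/top4.png

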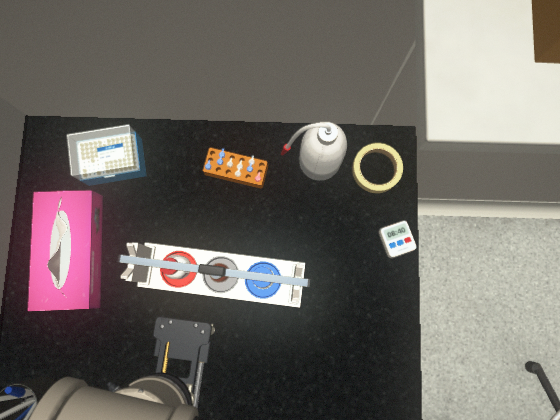

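The bar is back in both brackets, from about (120,260) to (308,283). It is 2 mm off centre, level and square, the bottles are home and the robot is clear, so I'm handing the job in.

```bash
python3 -c "
from cell import manip
print(manip.job_done())"
```

```text
the job is handed in; nothing more can be done
None
```

I handed the job in at about 34 s: each bottle stands in its matching cup within about 3 mm of centre, the bar is back in both brackets about 2 mm off centre, and the timer and tube block look undisturbed; no verdict came back.

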